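Set out the water samples in the test rack

ROBOT

A 6-joint arm with a two-finger parallel gripper is mounted at the origin on the work surface. World frame = base frame: x ahead of the robot, y to its left, z up, the work surface at z = 0. Lengths are in m, angles in rad, forces in N, time in s.
With the tool pointing down it reaches from about 0.375 to 0.825 m from the base axis. Payload 5.5 kg.
Tool frame: the origin (TCP) lies between the finger pads; the fingertips stand 22 mm ahead of it and the grasp point (between the pads) lies 3 mm ahead of it; z points along the fingers, y is the line along which they close (so a half turn about z gives the same grasp; the last joint's range is limited). The gripper opens to 85 mm and grips with 20 to 120 N. Pads are 22 mm wide; open, the fingers measure 114 mm over their backs; the gripper's body (76 mm by 85 mm) begins 54 mm behind the grasp point. The pads swing forward as they close: fully open they stand 13 mm farther back than shut.
Start: joints at [-1.296, 0.314, -0.047, 1.21, 0, 1.571], TCP at [0.163, -0.577, 0.253] pointing down, gripper open.
Joint ranges: [-2.67, 2.67], [-0.69, 1.73], [-1.03, 1.25], [-2.08, 2.16], [-1.42, 1.45], [-3.14, 3.14]. Speed limits (rad/s): [2.39, 2.39, 3.01, 3.14, 3.14, 3.14].

INTERFACE

Orientations are given as a unit quaternion [w, x, y, z].
In Python, from workcell import arm gives the robot as it stands.
- The arm moves only by the tool jog_arm, never from a script. Its argument "series" is a list of rows, each a list of 5 numbers: the closure, from 0 (fully open) to 1 (shut), then the shift along the world's x, y, z in cm, then the turn about the world's z in degrees. In form: [[claw, tx, ty, tz, yaw], ...]. A call has 1 to 12 rows; each row is the pose to reach, as a shift and turn from the pose commanded when the call began; what a row does not reach only later rows make up. A row lasts 1/10 s, in which the tool goes at most 50 mm and 8.59 degrees, less where a joint would pass 70% of its speed; a pose out of reach is approached as far as the arm can. A call with a gripper value outside its range is refused whole. The fingers move at their own pace and stop on an object; "grip_force" is the grip in N (left out, the last holds). Time passes only in rows, so rows that repeat a pose let the fingers close. It gives the time, the measured TCP pose, the force, the opening and the grip force at its end, in the units of the state.
- arm.sense(): the state, without advancing time (a new reading comes with each control period).
- arm.grab_frame(name): name is "scene" or "top" or "wrist"; returns the picture (384x512x3 uint8, red, green, blue); there is no depth.
- arm.camera_model(name): a dict with "camera_matrix" (3x3 intrinsics, pixels), "D" ([k1, k2, p1, p2, k3] as OpenCV has them; the pictures are not rectified), "R" (3x3) and "t" (3): a world point X has camera coordinates R X + t. Camera axes: x right, y down, z forward; pixel columns grow to the right and rows downward; lengths in m; the calibration is good to about 2 mm. A picture is of the moment at which its call begins: read the wrist's pose just before it. camera_model takes no time and is no camera call; for the wrist camera it gives the pose at the moment of the call.
- arm.close_job(): hands the job in; it is judged then, once.
The state is a dict: "clock": time; "joint_pos": joint angles; "qd": joint speeds; "effort": joint torques, N m; "eef_pos": TCP position; "eef_rot": TCP orientation; "contact_force": force on the tool from outside, world axes, zero at the start; "moment": the same for the moment, N m; "width": opening from 0.0 (shut) to 1.0 (fully open); "gripper_force": force on a finger pad.
Only numpy, scipy, OpenCV 4.12 (cv2) and the standard library are available. Lean on these libraries where they do the work, as an engineer would, in place of code of your own. Each camera call takes 0.05 s, during which the arm holds its last target. There are 200 camera calls.

TASK

The row of water samples from the filter line has come back in the black carrier. Move the four colour-capped bottles, keeping them upright, into the grey test rack so that they stand in the order of its rings, each bottle fully down in the well whose ring has the colour of its cap. Leave the white-capped spare in the carrier and do not disturb the measuring cylinder.

Things in the scene. Friction and masses are not known exactly. Their poses are not given: they have to be found in the camera images.
- bottle_red_mid (a point): White sample bottle with red cap, 95 mm tall, 55 to 115 g; body 33 mm wide, cap 35 mm wide and 21 mm high, foot bevelled 4 mm. Point: on its axis, half-way up; z up. Starts loose in any of the five cells, 58 mm apart in one straight row, of the fixed black carrier. Cells 54 mm along the row by 58 mm across, floor 4 mm and wall tops 45 mm above the table: the bottle's upper 54 mm stand clear.
- bottle_yellow_mid (a point): White sample bottle with yellow cap, 95 mm tall, 55 to 115 g; body 33 mm wide, cap 35 mm wide and 21 mm high, foot bevelled 4 mm. Point: on its axis, half-way up; z up. Starts loose in any of the five cells, 58 mm apart in one straight row, of the fixed black carrier. Cells 54 mm along the row by 58 mm across, floor 4 mm and wall tops 45 mm above the table: the bottle's upper 54 mm stand clear.
- bottle_green_mid (a point): White sample bottle with green cap, 95 mm tall, 55 to 115 g; body 33 mm wide, cap 35 mm wide and 21 mm high, foot bevelled 4 mm. Point: on its axis, half-way up; z up. Starts loose in any of the five cells, 58 mm apart in one straight row, of the fixed black carrier. Cells 54 mm along the row by 58 mm across, floor 4 mm and wall tops 45 mm above the table: the bottle's upper 54 mm stand clear.
- bottle_blue_mid (a point): White sample bottle with blue cap, 95 mm tall, 55 to 115 g; body 33 mm wide, cap 35 mm wide and 21 mm high, foot bevelled 4 mm. Point: on its axis, half-way up; z up. Starts loose in any of the five cells, 58 mm apart in one straight row, of the fixed black carrier. Cells 54 mm along the row by 58 mm across, floor 4 mm and wall tops 45 mm above the table: the bottle's upper 54 mm stand clear.
- ring_red: Red ring, 56 mm outside, 3 mm thick, round the mouth of a well in the fixed grey test rack (76 x 246 mm, four wells in any colour order, 58 mm apart). Origin: centre of the ring's underside, on the rack's top face 46 mm above the table; y along the row, z up. Well 47 mm wide, flat floor 38 mm below the origin: a seated bottle's half-way point is 9.5 mm above it.
- ring_yellow: Yellow ring, 56 mm outside, 3 mm thick, round the mouth of a well in the fixed grey test rack (76 x 246 mm, four wells in any colour order, 58 mm apart). Origin: centre of the ring's underside, on the rack's top face 46 mm above the table; y along the row, z up. Well 47 mm wide, flat floor 38 mm below the origin: a seated bottle's half-way point is 9.5 mm above it.
- ring_green: Green ring, 56 mm outside, 3 mm thick, round the mouth of a well in the fixed grey test rack (76 x 246 mm, four wells in any colour order, 58 mm apart). Origin: centre of the ring's underside, on the rack's top face 46 mm above the table; y along the row, z up. Well 47 mm wide, flat floor 38 mm below the origin: a seated bottle's half-way point is 9.5 mm above it.
- ring_blue: Blue ring, 56 mm outside, 3 mm thick, round the mouth of a well in the fixed grey test rack (76 x 246 mm, four wells in any colour order, 58 mm apart). Origin: centre of the ring's underside, on the rack's top face 46 mm above the table; y along the row, z up. Well 47 mm wide, flat floor 38 mm below the origin: a seated bottle's half-way point is 9.5 mm above it.
- spare_mid (a point): The fifth bottle of the row, same size and build as the others but with a white cap: the unused spare, loose in one cell of the carrier; it stays there. This point is on its axis, half-way up (47.5 mm above its underside).
- cylinder_mid (a point): Clear plastic measuring cylinder on a round black foot, empty and loose, 150 mm tall, tube 40 mm and foot 72 mm across, standing beyond the racks; to be left alone. This point is on its axis, 75 mm above its underside.

How it is judged:
By the outcome, as a careful person would: the job done as asked, in the order asked, and still so for the second after the job is handed in, with the robot touching nothing.
It also fails if it takes over 99 s, if anything falls off the work surface, if the arm or the gripper's body presses on something with over 40 N, if the wrist force passes 120 N, or if a joint passes its speed limit or range.

## Working session

There is one attempt and no reset: what is moved stays moved. The work goes in short steps, Python scripts to look and compute and a tool call to move; the robot and the scene stay as the last step left them, time stands still between calls to the robot, and variables do not carry over. Pictures are saved under pics/ and viewed, at most 14 in all, crops included, and the job is handed in when it is done.

Besides the shell and the picture viewer there is one more tool, called by a JSON object that holds its "fn" and its "kwargs". jog_arm: Moves the arm, as the interface text tells. Its arguments: {"type":"object","properties":{"series":{"type":"array"},"grip_force":{"type":"number"}},"required":["series"]}

```bash
mkdir -p pics
python3 - <<'E'
from workcell import arm
import cv2
s=arm.sense(); print(s['clock'],s['eef_pos'],s['eef_rot'],s['width'])
for n in ('scene','top'):
    cv2.imwrite(f'pics/{n}0.png',arm.grab_frame(n)[:,:,::-1])
    m=arm.camera_model(n); print(n,m)
E
```

```text
0.0 [ 0.16266748 -0.5769847   0.25242235] [-8.41680856e-04  9.90575320e-01  1.36966462e-01 -1.25235874e-04] 0.9974867618100922
scene {'camera_matrix': array([[436.5691992 ,   0.        , 256.85936041],
       [  0.        , 436.5691992 , 184.7364877 ],
       [  0.        ,   0.        ,   1.        ]]), 'D': array([-0.01973838,  0.        ,  0.        ,  0.        ,  0.        ]), 'R': array([[-0.12209474,  0.99245227,  0.01146182],
       [ 0.81677463,  0.10702991, -0.5669425 ],
       [-0.56389013, -0.05985897, -0.82367762]]), 't': array([ 0.09039197, -0.45805095,  1.52811802])}
top {'camera_matrix': array([[482.25509335,   0.        , 258.49738985],
       [  0.        , 482.25509335, 193.04924395],
       [  0.        ,   0.        ,   1.        ]]), 'D': array([0.05466214, 0.        , 0.        , 0.        , 0.        ]), 'R': array([[ 5.78741644e-03, -9.99593286e-01, -2.79243274e-02],
       [-9.81215508e-01, -2.91811130e-04, -1.92914596e-01],
       [ 1.92827986e-01,  2.85162602e-02, -9.80818123e-01]]), 't': array([0.0175723 , 0.63304439, 0.95871526])}
```

View pics/top0.png

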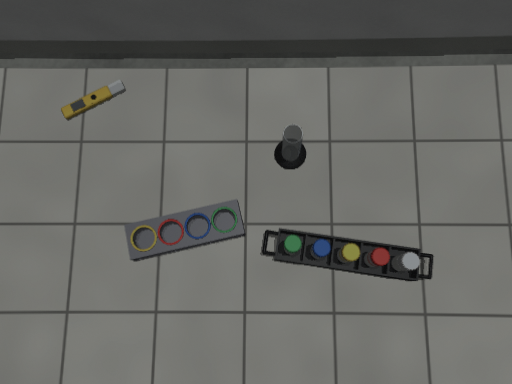

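View pics/scene0.png

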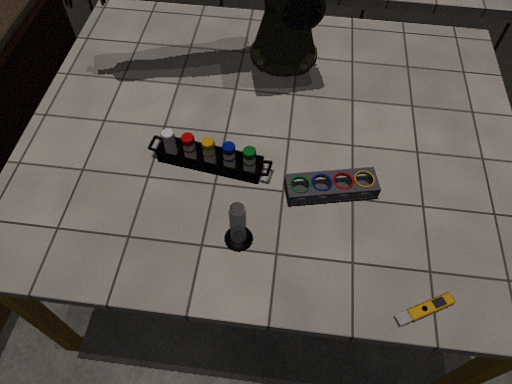

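The top view shows caps in the carrier: green (292,243), blue (321,248), yellow (351,252), red (381,257) and white (411,261). The rack rings are yellow (144,238), red (171,231), blue (198,226) and green (224,220). The cylinder's foot is at (290,154), beyond both racks, and the scene view agrees.

```bash
cat > h.py <<'E'
import numpy as np, cv2
from workcell import arm
HUE={'red':(172,8),'yellow':(18,34),'green':(50,85),'blue':(100,130)}
def cast(m,uv,z):
    p=cv2.undistortPoints(np.float64([[uv]]),m['camera_matrix'],m['D'])[0,0]
    R,t=m['R'],m['t']; c=-R.T@t; d=R.T@np.r_[p,1]
    return c+d*(z-c[2])/d[2]
def blobs(img,col,amin=25):
    h=cv2.cvtColor(img,cv2.COLOR_RGB2HSV); a,b=HUE[col]
    H=h[...,0]; k=(H>=a)&(H<=b) if a<b else (H>=a)|(H<=b)
    k=(k&(h[...,1]>110)&(h[...,2]>50)).astype(np.uint8)
    cs,_=cv2.findContours(k,cv2.RETR_EXTERNAL,cv2.CHAIN_APPROX_NONE)
    return sorted([c for c in cs if cv2.contourArea(c)>=amin],key=cv2.contourArea,reverse=True)
E
python3 - <<'E'
from h import *
im=cv2.imread('pics/top0.png')[:,:,::-1].copy(); m=arm.camera_model('top')
caps,rings={},{}
for c in HUE:
    for b in blobs(im,c):
        (u,v),r=cv2.minEnclosingCircle(b); e=cv2.boundingRect(b)
        if v<180: continue
        u,v=e[0]+(e[2]-1)/2,e[1]+(e[3]-1)/2
        if u<255: rings[c]=cast(m,(u,v),.049)[:2]; print(c,'ring',e,rings[c].round(4))
        else: caps[c]=cast(m,(u,v),.094)[:2]; print(c,'cap',e,caps[c].round(4))
def row(d,o):
    P=np.array([d[c] for c in o]); print('pitch',np.linalg.norm(np.diff(P,axis=0),axis=1).round(4),'r',np.linalg.norm(P,axis=1).round(3))
    v=cv2.fitLine(P.astype(np.float32),cv2.DIST_L2,0,.01,.01).ravel(); print('angle',np.degrees(np.arctan2(v[1],v[0])))
row(rings,['yellow','red','blue','green']); row(caps,['green','blue','yellow','red'])
print('cyl',cast(m,(290,155),.005),'white',cast(m,(411,261),.096))
E
```

```text
red ring (158, 219, 26, 26) [0.5525 0.2058]
red cap (371, 247, 19, 19) [ 0.5    -0.2222]
yellow ring (131, 225, 26, 26) [0.5398 0.2623]
yellow cap (342, 243, 18, 19) [ 0.5075 -0.1648]
green cap (284, 234, 18, 18) [ 0.5258 -0.0501]
green ring (211, 207, 26, 25) [0.5793 0.0939]
blue ring (184, 213, 27, 26) [0.5653 0.15  ]
blue cap (312, 238, 19, 19) [ 0.5171 -0.1067]
pitch [0.058  0.0573 0.0577] r [0.6   0.59  0.585 0.587]
angle -76.80996
pitch [0.0573 0.0588 0.0579] r [0.528 0.528 0.534 0.547]
angle 81.40626
cyl [ 0.73207676 -0.04974487  0.005     ] white [ 0.49066557 -0.28123103  0.096     ]
```

{"fn": "jog_arm", "kwargs": {"series": [[0,3,3.5,0,8],[0,7,7.5,0,16],[0,11,11.5,0,24],[0,15,15.5,0,32],[0,19,19.5,0,40],[0,22.5,23.5,0,48],[0,26,27,-1,56],[0,29.5,30.5,-2,64],[0,32,33.5,-3,65.7],[0,33.7,35.5,-4,65.7],[0,33.7,35.5,-4,65.7],[0,33.7,35.5,-4,65.7]], "grip_force": 45}}

```text
clock: 1.3
eef_pos: [0.4997, -0.2214, 0.2125]
eef_rot: [-0.001, 0.757, 0.653, -0.001]
contact_force: [0.5, 0.0, -1.0]
width: 1.0
gripper_force: 0.0
```

Run:
```python
from h import *
s=arm.sense(); print(s['clock'],s['eef_pos'],s['eef_rot'],s['joint_pos'].round(3) if hasattr(s['joint_pos'],'round') else s['joint_pos'])
m=arm.camera_model('wrist'); im=arm.grab_frame('wrist'); cv2.imwrite('pics/w1.png',im[:,:,::-1])
for c in HUE:
    for b in blobs(im,c,150):
        e=cv2.boundingRect(b); print(c,e,cast(m,(e[0]+(e[2]-1)/2,e[1]+(e[3]-1)/2),.094)[:2].round(4))
```

```text
1.3 [ 0.49967892 -0.22141844  0.21248492] [-7.84198279e-04  7.57043965e-01  6.53363161e-01 -6.32208428e-04] [-0.417  0.235 -0.245  1.092 -0.     1.301]
red (235, 165, 49, 51) [ 0.501  -0.2208]
yellow (233, 86, 53, 54) [ 0.5092 -0.1646]
blue (231, 0, 57, 55) [ 0.5171 -0.1098]
```

View pics/w1.png

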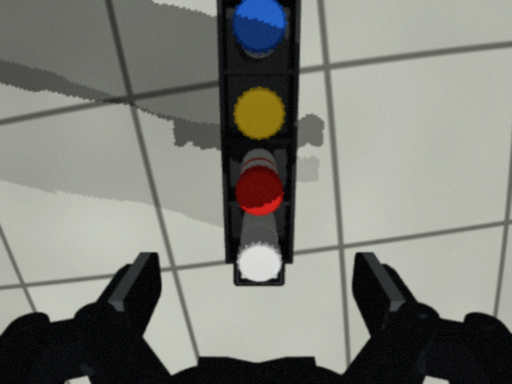

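The wrist view shows red (259,190) and white (260,262) at the near end of the carrier, then yellow (260,112) and blue (259,25). Its positions agree with the top view within about 3 mm. Next I go down on the red cap.

{"fn": "jog_arm", "kwargs": {"series": [[0,0.05,0,-4,0],[0,0.1,0,-8,0],[0,0.1,0,-11,0],[0,0.1,0,-12.2,0],[0,0.1,0,-12.2,0],[1,0.1,0,-12.2,0],[1,0.1,0,-12.2,0],[1,0.1,0,-12.2,0],[1,0.1,0,-12.2,0],[1,0.1,0,-12.2,0],[1,0.1,0,-12.2,0],[1,0.1,0,-12.2,0]], "grip_force": 45}}

```text
clock: 2.55
eef_pos: [0.5018, -0.2229, 0.0928]
eef_rot: [0.001, 0.758, 0.652, 0.0]
contact_force: [-0.9, -0.5, 5.5]
width: 0.391
gripper_force: 44.3
```

{"fn": "jog_arm", "kwargs": {"series": [[1,0.1,0,1,0],[1,0.1,0,3,0],[1,0.1,0,6,0],[1,0.1,0,10,0],[1,0.1,0,13,0],[1,0.1,0,13,0],[1,0.1,0,13,0]]}}

```text
clock: 3.25
eef_pos: [0.5024, -0.2226, 0.2225]
eef_rot: [0.001, 0.758, 0.652, 0.0]
contact_force: [-0.5, 1.2, -1.4]
width: 0.393
gripper_force: 44.9
```

Run:
```python
from h import *
im=arm.grab_frame('wrist'); s=arm.grab_frame('scene')
cv2.imwrite('pics/w2.png',np.hstack([im,cv2.resize(s[60:240,80:320],(512,384),interpolation=cv2.INTER_CUBIC)])[:,:,::-1][:, :, :][::1,::1])
a=cv2.imread('pics/w2.png'); cv2.imwrite('pics/w2.png',cv2.resize(a,(800,300)))
```

```text
(no output)
```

View pics/w2.png

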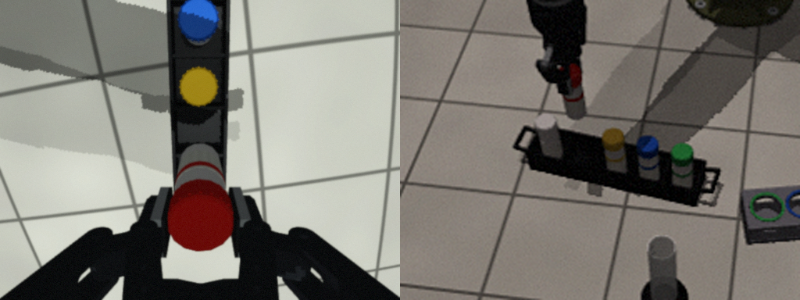

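Left panel: the red cap (200,215) sits centred between the pads and the bottle hangs straight. Right panel: the red bottle is clear of the carrier and the others are standing. Next is the carry to the red ring.

{"fn": "jog_arm", "kwargs": {"series": [[1,0.2,2,0,2],[1,0.7,6,0,4],[1,1.2,10.5,0,7],[1,1.8,15,0,10],[1,2.3,19.5,0,13],[1,2.8,24,0,16],[1,3.3,28.5,0,18],[1,3.9,33,0,20],[1,4.4,37,0,21],[1,4.8,40.5,0,21.8],[1,5,42.8,0,21.8],[1,5,42.8,0,21.8]]}}

```text
clock: 4.55
eef_pos: [0.5509, 0.2082, 0.2194]
eef_rot: [-0.001, 0.619, 0.785, -0.001]
contact_force: [0.3, 0.6, -1.0]
width: 0.39
gripper_force: 44.9
```

```bash
cat > look.py <<'E'
from h import *
import sys
s=arm.sense(); print(s['clock'],s['eef_pos'].round(4),s['width'])
m=arm.camera_model('wrist'); im=arm.grab_frame('wrist'); cv2.imwrite(sys.argv[1],im[:,:,::-1])
for c in HUE:
    for b in blobs(im,c,150):
        e=cv2.boundingRect(b); q=(e[0]+(e[2]-1)/2,e[1]+(e[3]-1)/2); print(c,e,*[cast(m,q,z)[:2].round(4) for z in (.049,.094)])
E
python3 look.py pics/w3.png
```

```text
4.55 [0.5509 0.2082 0.2194] 0.39014336463991495
red (215, 229, 84, 92) [0.5744 0.1066] [0.5679 0.1343]
red (230, 145, 61, 53) [0.5527 0.2105] [0.5495 0.2221]
red (227, 206, 57, 21) [0.5584 0.1674] [0.5543 0.1857]
yellow (228, 76, 66, 67) [0.5403 0.2633] [0.539  0.2667]
```

View pics/w3.png

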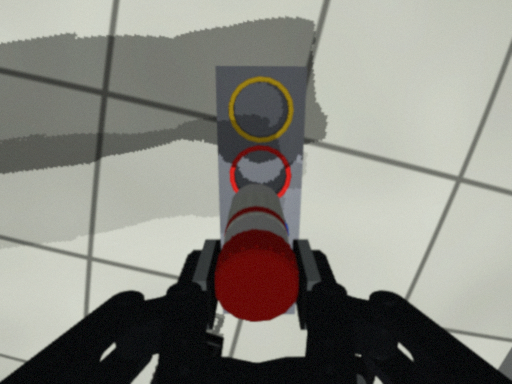

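The rack seen from the wrist: yellow ring (260,109) and red ring (260,172), with the held bottle just short of the red well. The ring positions agree with the top view within about 1 mm. I'll lower to just above the mouth first.

{"fn": "jog_arm", "kwargs": {"series": [[1,0.1,-0.1,-2,0],[1,0.2,-0.2,-5,0],[1,0.2,-0.2,-7,0],[1,0.2,-0.2,-7,0],[1,0.2,-0.2,-7,0]]}}

```text
clock: 5.1
eef_pos: [0.5533, 0.2024, 0.151]
eef_rot: [-0.0, 0.621, 0.784, -0.001]
contact_force: [0.1, 0.7, -0.4]
width: 0.39
gripper_force: 44.9
```

```bash
python3 look.py pics/w4.png
```

```text
5.1 [0.5533 0.2024 0.151 ] 0.38991447235368903
red (215, 229, 84, 93) [0.5668 0.1423] [0.5603 0.1701]
red (220, 155, 80, 72) [0.5533 0.2086] [0.5496 0.2231]
yellow (217, 65, 86, 87) [0.5404 0.2632] [0.5392 0.2665]
green (225, 312, 68, 42) [0.5809 0.0893] [0.5715 0.1279]
```

View pics/w4.png

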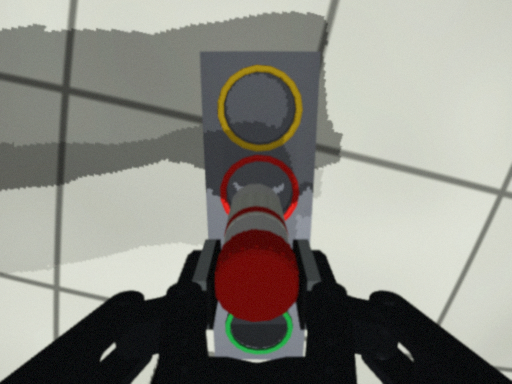

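The foot is now over the red well, with the ring around it at (260,190), and the green ring shows behind at (258,330). I trim y by +2.5 mm and lower.

{"fn": "jog_arm", "kwargs": {"series": [[1,0,0.25,-1,0],[1,0,0.25,-2.5,0],[1,0,0.25,-4,0],[1,0,0.25,-5,0],[1,0,0.25,-5.3,0],[1,0,0.25,-5.3,0],[1,0,0.25,-5.3,0]]}}

```text
clock: 5.85
eef_pos: [0.5543, 0.2062, 0.099]
eef_rot: [0.0, 0.621, 0.784, 0.0]
contact_force: [0.5, 0.4, -1.9]
width: 0.389
gripper_force: 45.0
```

{"fn": "jog_arm", "kwargs": {"series": [[1,0,0,-0.1,0],[1,0,0,-0.2,0],[1,0,0,-0.2,0]]}}

```text
clock: 6.15
eef_pos: [0.5543, 0.2062, 0.0969]
eef_rot: [0.0, 0.621, 0.784, 0.001]
contact_force: [-1.0, -0.0, 1.9]
width: 0.393
gripper_force: 45.2
```

{"fn": "jog_arm", "kwargs": {"series": [[0,0,0,0,0],[0,0,0,0,0],[0,0,0,0,0],[0,0,0,0,0],[0,0,0,0,0],[0,0,0,2,0],[0,0,0,6,0],[0,0,0,10,0],[0,0,0,12.5,0],[0,0,0,12.5,0]]}}

```text
clock: 7.15
eef_pos: [0.5562, 0.2069, 0.2258]
eef_rot: [0.002, 0.621, 0.784, 0.003]
contact_force: [-0.2, 0.5, -0.3]
width: 0.999
gripper_force: 0.0
```

```bash
python3 look.py pics/w5.png
```

```text
7.15 [0.5562 0.2069 0.2258] 0.9993822204129886
red (223, 141, 61, 69) [0.5547 0.2029] [0.552  0.2152]
yellow (221, 73, 64, 66) [0.5402 0.2633] [0.5397 0.2664]
green (226, 256, 54, 48) [0.5793 0.095 ] [0.5728 0.1237]
blue (224, 206, 58, 50) [0.5669 0.1486] [0.5623 0.1691]
```

View pics/w5.png

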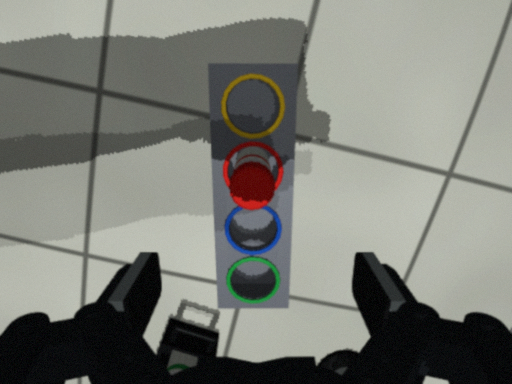

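Red is in the red ring's well: cap at (252,183), seen upright inside the ring. Yellow is next.

{"fn": "jog_arm", "kwargs": {"series": [[0,-0.3,-2.5,0,-3],[0,-0.9,-7,0,-7],[0,-1.5,-11.5,0,-11],[0,-2,-16,0,-15],[0,-2.7,-20.5,0,-19],[0,-3.3,-25,0,-21.8],[0,-3.8,-29,0,-21.8],[0,-4.3,-33,0,-21.8],[0,-4.6,-36,0,-21.8],[0,-4.8,-37.1,0,-21.8],[0,-4.8,-37.1,-1,-21.8],[0,-4.8,-37.1,-1,-21.8]]}}

```text
clock: 8.4
eef_pos: [0.5046, -0.1638, 0.209]
eef_rot: [-0.002, 0.758, 0.652, -0.001]
contact_force: [-0.6, 0.6, -0.3]
width: 0.999
gripper_force: 0.0
```

```bash
python3 look.py pics/w6.png
```

```text
8.4 [ 0.5046 -0.1638  0.209 ] 0.9986921328520303
yellow (239, 166, 51, 53) [ 0.5081 -0.1789] [ 0.5094 -0.1639]
green (235, 0, 58, 53) [ 0.5267 -0.046 ] [ 0.5251 -0.0523]
blue (237, 86, 54, 55) [ 0.5173 -0.1115] [ 0.5171 -0.1073]
```

{"fn": "jog_arm", "kwargs": {"series": [[0,0.2,0,-4,0],[0,0.4,0,-8,0],[0,0.4,0,-11,0],[0,0.4,0,-12,0],[0,0.4,0,-12,0],[1,0.4,0,-12,0],[1,0.4,0,-12,0],[1,0.4,0,-12,0],[1,0.4,0,-12,0],[1,0.4,0,-12,0],[1,0.4,0,-12,0],[1,0.4,0,-12,0]]}}

```text
clock: 9.65
eef_pos: [0.5108, -0.1654, 0.0928]
eef_rot: [0.001, 0.758, 0.652, 0.001]
contact_force: [-1.2, -0.0, 5.7]
width: 0.39
gripper_force: 44.3
```

{"fn": "jog_arm", "kwargs": {"series": [[1,0,0,1,0],[1,0,0,3,0],[1,0,0,6,0],[1,0,0,10,0],[1,0,0,13,0],[1,0,0,13,0],[1,0,0,13,0]]}}

```text
clock: 10.35
eef_pos: [0.5103, -0.1652, 0.2224]
eef_rot: [0.001, 0.758, 0.652, 0.001]
contact_force: [-0.2, 0.1, -1.3]
width: 0.393
gripper_force: 44.9
```

```bash
python3 look.py pics/w7.png
```

```text
10.35 [ 0.5103 -0.1652  0.2224] 0.3926179517582014
yellow (215, 230, 84, 92) [ 0.4942 -0.2719] [ 0.4984 -0.2435]
yellow (225, 207, 61, 23) [ 0.5021 -0.2097] [ 0.5051 -0.1908]
green (227, 0, 55, 54) [ 0.5262 -0.0452] [ 0.5255 -0.0515]
blue (229, 85, 51, 51) [ 0.5162 -0.1109] [ 0.517  -0.1072]
```

{"fn": "jog_arm", "kwargs": {"series": [[1,0.2,2,0,2],[1,0.5,6,0,4],[1,0.8,10.5,0,7],[1,1.1,15,0,10],[1,1.4,19.5,0,13],[1,1.7,24,0,16],[1,2,28.5,0,18],[1,2.3,33,0,20],[1,2.6,37,0,21],[1,2.8,40.5,0,21.8],[1,3,42.7,0,21.8],[1,3,42.7,0,21.8]]}}

```text
clock: 11.6
eef_pos: [0.5388, 0.2644, 0.2192]
eef_rot: [-0.001, 0.619, 0.785, -0.001]
contact_force: [-0.0, -0.2, -0.5]
width: 0.392
gripper_force: 44.9
```

{"fn": "jog_arm", "kwargs": {"series": [[1,0,0,-2,0],[1,0,0,-5,0],[1,0,0,-7,0],[1,0,0,-7,0],[1,0,0,-7,0]]}}

```text
clock: 12.1
eef_pos: [0.5391, 0.261, 0.1507]
eef_rot: [-0.0, 0.621, 0.784, -0.001]
contact_force: [-0.0, -0.6, 0.0]
width: 0.394
gripper_force: 44.9
```

```bash
python3 look.py pics/w8.png
```

```text
12.1 [0.5391 0.261  0.1507] 0.39360924630426375
red (232, 311, 57, 26) [0.5658 0.1573] [0.5566 0.1941]
yellow (215, 230, 84, 92) [0.5527 0.2006] [0.5462 0.2286]
yellow (221, 158, 79, 69) [0.5397 0.2663] [0.5359 0.281 ]
blue (226, 316, 68, 41) [0.5683 0.1448] [0.5587 0.1841]
```

{"fn": "jog_arm", "kwargs": {"series": [[1,0.1,0.1,-1,0],[1,0.1,0.1,-2.5,0],[1,0.1,0.1,-4,0],[1,0.1,0.1,-5,0],[1,0.1,0.1,-5.4,0],[1,0.1,0.1,-5.5,0],[1,0.1,0.1,-5.5,0],[1,0.1,0.1,-5.5,0]]}}

```text
clock: 12.95
eef_pos: [0.5412, 0.2632, 0.0969]
eef_rot: [0.0, 0.621, 0.784, 0.0]
contact_force: [-0.9, 0.1, 1.9]
width: 0.391
gripper_force: 45.2
```

{"fn": "jog_arm", "kwargs": {"series": [[0,0,0,0,0],[0,0,0,0,0],[0,0,0,0,0],[0,0,0,0,0],[0,0,0,0,0],[0,0,0,2,0],[0,0,0,6,0],[0,0,0,10,0],[0,0,0,12.5,0],[0,0,0,12.5,0]]}}

```text
clock: 13.95
eef_pos: [0.5431, 0.2641, 0.2259]
eef_rot: [0.002, 0.621, 0.784, 0.003]
contact_force: [0.7, 0.6, -0.6]
width: 1.001
gripper_force: 0.0
```

{"fn": "jog_arm", "kwargs": {"series": [[0,-0.2,-2.5,0,-3],[0,-0.5,-7,0,-7],[0,-0.8,-11.5,0,-11],[0,-1.1,-16,0,-15],[0,-1.4,-20.5,0,-19],[0,-1.7,-25,0,-21.8],[0,-2,-29,0,-21.8],[0,-2.2,-33,0,-21.8],[0,-2.3,-36,0,-21.8],[0,-2.4,-37.1,0,-21.8],[0,-2.4,-37.1,-1,-21.8],[0,-2.4,-37.1,-1,-21.8]]}}

```text
clock: 15.15
eef_pos: [0.5157, -0.107, 0.2093]
eef_rot: [-0.001, 0.758, 0.652, -0.001]
contact_force: [-0.4, 0.8, -0.1]
width: 1.0
gripper_force: 0.0
```

```bash
python3 look.py pics/w9.png
```

```text
15.15 [ 0.5157 -0.107   0.2093] 0.9995742422420718
green (233, 86, 54, 54) [ 0.5253 -0.0539] [ 0.5256 -0.0499]
blue (236, 166, 49, 52) [ 0.5158 -0.1213] [ 0.5177 -0.1064]
```

{"fn": "jog_arm", "kwargs": {"series": [[0,0.1,0.1,-4,0],[0,0.1,0.1,-8,0],[0,0.1,0.1,-11,0],[0,0.1,0.1,-12,0],[0,0.1,0.1,-12,0],[1,0.1,0.1,-12,0],[1,0.1,0.1,-12,0],[1,0.1,0.1,-12,0],[1,0.1,0.1,-12,0],[1,0.1,0.1,-12,0],[1,0.1,0.1,-12,0],[1,0.1,0.1,-12,0]]}}

```text
clock: 16.4
eef_pos: [0.5188, -0.1073, 0.0928]
eef_rot: [0.001, 0.758, 0.652, 0.001]
contact_force: [-0.5, -0.3, 5.6]
width: 0.392
gripper_force: 44.4
```

{"fn": "jog_arm", "kwargs": {"series": [[1,0,0,1,0],[1,0,0,3,0],[1,0,0,6,0],[1,0,0,10,0],[1,0,0,13,0],[1,0,0,13,0],[1,0,0,13,0]]}}

```text
clock: 17.1
eef_pos: [0.5183, -0.1071, 0.2224]
eef_rot: [0.001, 0.758, 0.652, 0.001]
contact_force: [-0.6, 0.3, -1.0]
width: 0.394
gripper_force: 44.9
```

```bash
python3 look.py pics/w10.png
```

```text
17.1 [ 0.5183 -0.1071  0.2224] 0.39352595567394383
green (230, 86, 51, 51) [ 0.525  -0.0538] [ 0.5257 -0.0499]
blue (215, 232, 84, 92) [ 0.502  -0.2161] [ 0.5062 -0.1874]
blue (226, 209, 59, 21) [ 0.5101 -0.1526] [ 0.513  -0.1336]
```

{"fn": "jog_arm", "kwargs": {"series": [[1,0.4,2,0,3],[1,1,5.5,0,6],[1,1.7,9.5,0,10],[1,2.5,13.5,0,14],[1,3.3,17.5,0,18],[1,4,21,0,20],[1,4.5,24,0,21.8],[1,4.8,25.6,0,21.8],[1,4.8,25.6,0,21.8],[1,4.8,25.6,0,21.8]]}}

```text
clock: 18.15
eef_pos: [0.5651, 0.1483, 0.2204]
eef_rot: [-0.0, 0.621, 0.784, -0.001]
contact_force: [-0.6, -0.9, -1.8]
width: 0.392
gripper_force: 44.9
```

{"fn": "jog_arm", "kwargs": {"series": [[1,0,0,-2,0],[1,0,0,-5,0],[1,0,0,-7,0],[1,0,0,-7,0],[1,0,0,-7,0]]}}

```text
clock: 18.65
eef_pos: [0.5655, 0.1477, 0.1515]
eef_rot: [-0.0, 0.622, 0.783, -0.0]
contact_force: [-0.4, 0.4, -0.2]
width: 0.392
gripper_force: 44.9
```

```bash
python3 look.py pics/w11.png
```

```text
18.65 [0.5655 0.1477 0.1515] 0.39216570267617545
red (218, 68, 85, 88) [0.5536 0.2064] [0.5523 0.2102]
yellow (215, 0, 92, 64) [0.5427 0.2537] [0.5436 0.2479]
blue (215, 232, 84, 91) [0.5795 0.0856] [0.573  0.1139]
blue (221, 157, 79, 66) [0.5659 0.1547] [0.5621 0.1689]
blue (227, 209, 58, 19) [0.5677 0.1331] [0.5635 0.1517]
```

View pics/w11.png

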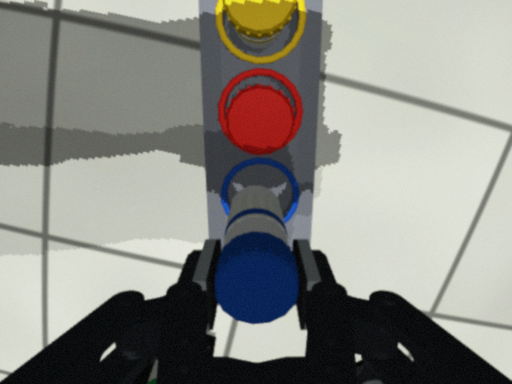

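Yellow (260,15) and red (260,115) stand upright in their wells. The blue foot is over the blue ring (260,195).

{"fn": "jog_arm", "kwargs": {"series": [[1,0.1,0.1,-1,0],[1,0.1,0.1,-2.5,0],[1,0.1,0.1,-4,0],[1,0.1,0.1,-5,0],[1,0.1,0.1,-5.4,0],[1,0.1,0.1,-5.5,0],[1,0.1,0.1,-5.5,0],[1,0.1,0.1,-5.5,0]]}}

```text
clock: 19.5
eef_pos: [0.5673, 0.1501, 0.0968]
eef_rot: [0.0, 0.621, 0.784, 0.0]
contact_force: [-0.8, -0.1, 1.1]
width: 0.39
gripper_force: 45.0
```

{"fn": "jog_arm", "kwargs": {"series": [[0,0,0,0,0],[0,0,0,0,0],[0,0,0,0,0],[0,0,0,0,0],[0,0,0,0,0],[0,0,0,2,0],[0,0,0,6,0],[0,0,0,10,0],[0,0,0,12.5,0],[0,0,0,12.5,0]]}}

```text
clock: 20.5
eef_pos: [0.5693, 0.1507, 0.2258]
eef_rot: [0.002, 0.621, 0.784, 0.003]
contact_force: [0.1, 0.8, -0.2]
width: 1.0
gripper_force: 0.0
```

{"fn": "jog_arm", "kwargs": {"series": [[0,-0.5,-2,0,-3],[0,-1.2,-5.5,0,-7],[0,-2,-9,0,-11],[0,-2.8,-13,0,-15],[0,-3.6,-16.5,0,-19],[0,-4.1,-19,0,-21.8],[0,-4.3,-20.1,0,-21.8],[0,-4.3,-20.1,-1,-21.8],[0,-4.3,-20.1,-1,-21.8],[0,-4.3,-20.1,-1,-21.8]]}}

```text
clock: 21.5
eef_pos: [0.5236, -0.0498, 0.2104]
eef_rot: [-0.001, 0.757, 0.653, -0.0]
contact_force: [0.3, -0.4, 0.6]
width: 0.999
gripper_force: 0.0
```

```bash
python3 look.py pics/w12.png
```

```text
21.5 [ 0.5236 -0.0498  0.2104] 0.998966956665899
green (237, 168, 48, 49) [ 0.5242 -0.0652] [ 0.526  -0.0502]
green (270, 0, 66, 24) [0.5769 0.0741] [0.5702 0.0669]
```

{"fn": "jog_arm", "kwargs": {"series": [[0,0.1,0,-4,0],[0,0.1,0,-8,0],[0,0.1,0,-11,0],[0,0.1,0,-12,0],[0,0.1,0,-12,0],[1,0.1,0,-12,0],[1,0.1,0,-12,0],[1,0.1,0,-12,0],[1,0.1,0,-12,0],[1,0.1,0,-12,0],[1,0.1,0,-12,0],[1,0.1,0,-12,0]]}}

```text
clock: 22.75
eef_pos: [0.5259, -0.0511, 0.0928]
eef_rot: [0.001, 0.758, 0.652, 0.001]
contact_force: [0.0, 0.2, 5.7]
width: 0.392
gripper_force: 44.3
```

{"fn": "jog_arm", "kwargs": {"series": [[1,0,0,1,0],[1,0,0,3,0],[1,0,0,6,0],[1,0,0,10,0],[1,0,0,13,0],[1,0,0,13,0],[1,0,0,13,0]]}}

```text
clock: 23.45
eef_pos: [0.5253, -0.0511, 0.2225]
eef_rot: [0.001, 0.758, 0.652, 0.001]
contact_force: [-0.6, -1.1, -1.0]
width: 0.396
gripper_force: 44.9
```

```bash
python3 look.py pics/w13.png
```

```text
23.45 [ 0.5253 -0.0511  0.2225] 0.39578579807252445
green (215, 243, 83, 78) [ 0.5078 -0.1646] [ 0.5122 -0.1351]
green (265, 0, 66, 25) [0.5773 0.0748] [0.571  0.0675]
```

{"fn": "jog_arm", "kwargs": {"series": [[1,0.7,2,0,4],[1,1.7,4.5,0,8],[1,2.8,7.5,0,12],[1,4,10.5,0,16],[1,4.9,13,0,20],[1,5.4,14.4,0,21.8],[1,5.4,14.4,0,21.8],[1,5.4,14.4,0,21.8]]}}

```text
clock: 24.3
eef_pos: [0.578, 0.0925, 0.2204]
eef_rot: [-0.0, 0.621, 0.784, -0.001]
contact_force: [-1.5, 0.0, -0.2]
width: 0.39
gripper_force: 44.9
```

{"fn": "jog_arm", "kwargs": {"series": [[1,0,0,-2,0],[1,0,0,-5,0],[1,0,0,-7,0],[1,0,0,-7,0],[1,0,0,-7,0]]}}

```text
clock: 24.8
eef_pos: [0.5784, 0.092, 0.1515]
eef_rot: [-0.0, 0.621, 0.783, -0.0]
contact_force: [0.0, 0.6, -1.1]
width: 0.389
gripper_force: 44.9
```

```bash
python3 look.py pics/w14.png
```

```text
24.8 [0.5784 0.092  0.1515] 0.38920954830311816
red (215, 0, 92, 66) [0.5557 0.1973] [0.5565 0.1917]
green (215, 229, 84, 91) [0.5918 0.0325] [0.5853 0.0602]
green (221, 158, 78, 66) [0.5785 0.0981] [0.5748 0.1125]
blue (218, 69, 85, 89) [0.5666 0.1497] [0.5653 0.1537]
```

View pics/w14.png

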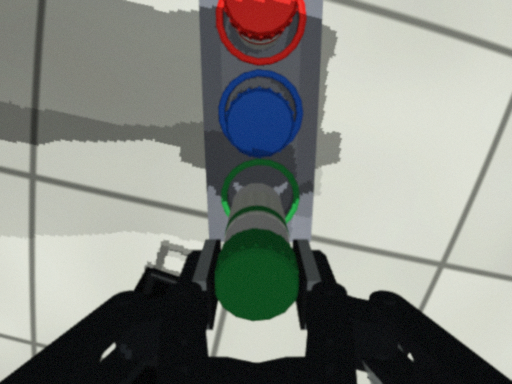

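Blue (260,115) and red (260,20) are seated, and green is over its ring (260,195). Its carry and alignment match the earlier ones.

{"fn": "jog_arm", "kwargs": {"series": [[1,0.1,0.1,-1,0],[1,0.1,0.1,-2.5,0],[1,0.1,0.1,-4,0],[1,0.1,0.1,-5,0],[1,0.1,0.1,-5.4,0],[1,0.1,0.1,-5.5,0],[1,0.1,0.1,-5.5,0],[1,0.1,0.1,-5.5,0]]}}

```text
clock: 25.65
eef_pos: [0.5803, 0.0941, 0.0968]
eef_rot: [0.0, 0.621, 0.784, 0.0]
contact_force: [-1.0, -0.7, 1.4]
width: 0.393
gripper_force: 45.1
```

{"fn": "jog_arm", "kwargs": {"series": [[0,0,0,0,0],[0,0,0,0,0],[0,0,0,0,0],[0,0,0,0,0],[0,0,0,0,0],[0,0,0,2,0],[0,0,0,6,0],[0,0,0,10,0],[0,0,0,12.5,0],[0,-3,0,13,0],[0,-7,-1,13,0],[0,-7,-1,13,0]]}}

```text
clock: 26.85
eef_pos: [0.5045, 0.083, 0.2257]
eef_rot: [-0.002, 0.621, 0.784, -0.002]
contact_force: [-1.1, 0.9, 0.1]
width: 1.005
gripper_force: 0.0
```

Run:
```python
from h import *
top=arm.grab_frame('top'); sc=arm.grab_frame('scene')
cv2.imwrite('pics/end.png',np.hstack([cv2.resize(i,(400,300)) for i in (top[120:300,110:350],sc[100:280,140:380])])[:,:,::-1])
m=arm.camera_model('scene')
for c in HUE:
    for b in blobs(sc,c,30):
        e=cv2.boundingRect(b); print(c,e,cast(m,(e[0]+(e[2]-1)/2,e[1]+(e[3]-1)/2),.096)[:2].round(3))
```

```text
red (340, 163, 14, 12) [0.549 0.209]
red (333, 172, 21, 18) [0.588 0.2  ]
yellow (407, 292, 48, 29) [0.892 0.389]
yellow (354, 161, 22, 27) [0.56  0.255]
green (296, 167, 14, 11) [0.575 0.096]
blue (318, 165, 14, 11) [0.561 0.152]
blue (311, 177, 22, 14) [0.604 0.146]
```

View pics/end.png

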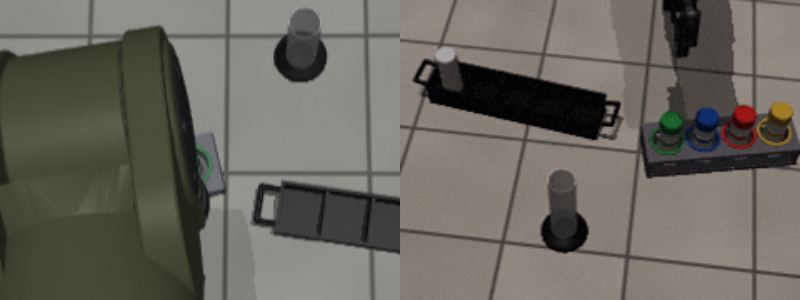

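The left panel shows the arm over the rack. The right panel shows green, blue, red and yellow standing level, each in its own ring. The white spare is still in the carrier and the cylinder has not moved. Cap positions at the seated height agree with the rings.

```bash
python3 -c "
from workcell import arm
print(arm.close_job())"
```

```text
the job is handed in; nothing more can be done
None
```

The red, yellow, blue and green bottles stand upright in the wells with matching rings, the white spare is still in the carrier, the cylinder was not touched, and I handed the job in at about 27 s on the robot's clock.

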